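# Clear the gaming chips off the chip board into its catch tray

## Task

Clear up after the game: turn the red clamp knob to free the catch tray under the chip board, pull the tray fully out, and wipe every chip off the board into the tray with the scraper block, not with your fingers. Then stand the scraper back upright, wholly on its cork pad, push the tray with the chips fully home and turn the knob back to lock it. Pick up and put in the tray any chip that lands elsewhere before you close it, and leave the mug, the dice cup and the chalk box where they are.

Things in the scene. Friction and masses are not known exactly. Their poses are not given: they have to be found in the camera images.
- board: Fixed raised chip board, dark teal deck. Origin on the table under it, z up. Deck top at z 72 mm, clear area x -105 to 105, y -120 to 155 mm. Wooden rims (tops at z 82): 25 mm wide at x -105 and 105, 10 mm wide at y 155. The y -120 edge has no rim; there chips go into the tray. Behind the y 155 rim a block (100 x 82 mm, top z 67) bears the knob at x 0, y 195.
- board_edge (a point): Middle of the board's rimless edge, at the deck's top (x 0, y -120, z 72 mm in the board's frame); axes as the board's: -y points out over the tray. With the tray home, its front wall (top at z 80 mm) closes this edge.
- tray (a joint): Slide of the plywood catch tray under the deck, m. 0 = fully home; 0.130 = fully out, at its end stop, along the board's -y. It stays where it is left; moving it takes 2 to 4 N. While the knob is locked the tray can be moved 6 mm at most.
- tray_in (a point): Centre of the tray's inner floor (8 mm over the table), moving with the tray; axes as the board's. Inside 224 (x) x 132 (y) mm; walls 50 mm high over this floor, front wall (-y) 72 mm. Fully out, the whole inside lies open beyond the board's rimless edge; home, it is all under the deck, whose underside is 52 mm over this floor.
- tray_grip (a point): Top centre of the tray's brass pull: an upright post 24 x 24 mm in plan, its top (this point) 97 mm over the table, free from 22 mm over the table up, 28 mm clear in front (-y) of the tray's front wall. Moves with the tray.
- knob (a joint): Turn of the clamp knob, rad, clockwise seen from above. 0 = locked (bar along the board's x, across the tray's slide); 1.57 = free, at its stop (bar along the board's y). It stays where it is left; turning takes about 0.05 N m. The tray is free from about 1.25 on. With the tray fully home the knob can be turned back to lock.
- knob_grip (a point): Point on the clamp knob's vertical axis, 101 mm over the table, at the height to grip. The red bar is 56 mm long, 16 mm thick, from 77 to 113 mm over the table, on a black disc of 48 mm diameter. Site axes turn with the knob: x along the bar.
- pad: Fixed cork pad on the table, 160 (x) x 80 (y) x 6 mm, the scraper's place. Origin at the centre of its underside.
- scraper: Loose scraper block, 250 g. Origin at the centre of its underside, z up. Foot of light wood with a black rubber edge: 120 (x) x 40 (y) x 30 mm high; on it a wooden handle fin, 70 mm along x, 20 mm thick in y, from 29 to 81 mm above the underside. It stands on its cork pad.
- chip0: Gaming chip, disc of 46 mm diameter and 9 mm thick, 20 g, red with edge spots; origin at the centre of its underside. Four to eight of the nine chips are there, lying flat on the board's deck (z = 72 mm in the board's frame); absent ones have no pose.
- chip1: Gaming chip, disc of 46 mm diameter and 9 mm thick, 20 g, blue with edge spots; origin at the centre of its underside. Four to eight of the nine chips are there, lying flat on the board's deck (z = 72 mm in the board's frame); absent ones have no pose.
- chip2: Gaming chip, disc of 46 mm diameter and 9 mm thick, 20 g, white with edge spots; origin at the centre of its underside. Four to eight of the nine chips are there, lying flat on the board's deck (z = 72 mm in the board's frame); absent ones have no pose.
- chip3: Gaming chip, disc of 46 mm diameter and 9 mm thick, 20 g, green with edge spots; origin at the centre of its underside. Four to eight of the nine chips are there, lying flat on the board's deck (z = 72 mm in the board's frame); absent ones have no pose.
- chip4: Gaming chip, disc of 46 mm diameter and 9 mm thick, 20 g, yellow with edge spots; origin at the centre of its underside. Four to eight of the nine chips are there, lying flat on the board's deck (z = 72 mm in the board's frame); absent ones have no pose.
- chip5: Gaming chip, disc of 46 mm diameter and 9 mm thick, 20 g, red with edge spots; origin at the centre of its underside. Four to eight of the nine chips are there, lying flat on the board's deck (z = 72 mm in the board's frame); absent ones have no pose.
- chip6: Gaming chip, disc of 46 mm diameter and 9 mm thick, 20 g, blue with edge spots; origin at the centre of its underside. Four to eight of the nine chips are there, lying flat on the board's deck (z = 72 mm in the board's frame); absent ones have no pose.
- chip7: Gaming chip, disc of 46 mm diameter and 9 mm thick, 20 g, white with edge spots; origin at the centre of its underside. Four to eight of the nine chips are there, lying flat on the board's deck (z = 72 mm in the board's frame); absent ones have no pose.
- chip8: Gaming chip, disc of 46 mm diameter and 9 mm thick, 20 g, green with edge spots; origin at the centre of its underside. Four to eight of the nine chips are there, lying flat on the board's deck (z = 72 mm in the board's frame); absent ones have no pose.
- mug: Blue ceramic mug, 80 mm diameter, 95 mm high; not to be disturbed. Origin at the centre of its underside.
- dicecup: Wooden dice cup, up to 80 mm diameter, 100 mm high; not to be disturbed. Origin at the centre of its underside.
- chalkbox: Cardboard box of blue cue chalks, 120 x 75 x 55 mm; not to be disturbed. Origin at the centre of its underside.
Not all that is in view belongs to the job. Leave any purple look-alike of the chip1 alone. There is more than one size of the scraper; the one meant has the size given above.

How it is judged:
By the outcome, as a careful person would: the job done as asked, in the order asked, and still so for the second after the job is handed in, with the robot touching nothing.
Of chip0, chip1, chip2, chip3, chip4, chip5, chip6, chip7, chip8 only 4 to 8 are there at a start; the rules pass over those that are not, and their reading is None.
At some moment in a run one of chip0, chip1, chip2, chip3, chip4, chip5, chip6, chip7, chip8 may be knocked a few centimetres aside while the robot is not near it.
Once in a run the grip may slacken for a moment while it holds something.
It also fails if it takes over 192 s, if anything falls off the work surface, if the arm or the gripper's body presses on something with over 40 N, if the wrist force passes 120 N, or if a joint passes its speed limit or range.

## Robot

A 7-joint arm with a two-finger parallel gripper is mounted at the origin on the work surface. World frame = base frame: x ahead of the robot, y to its left, z up, the work surface at z = 0. Lengths are in m, angles in degrees, forces in N, time in s.
With the tool pointing down it reaches from about 0.425 to 0.875 m from the base axis. Payload 4.7 kg.
Tool frame: the origin (TCP) lies at the centre of the arm's flange, where the gripper is bolted on; the fingertips stand 182 mm ahead of it and the grasp point (between the pads) lies 164 mm ahead of it (env.grip_depth is the distance from the TCP to the grasp point, in m); z points along the fingers, y is the line along which they close (so a half turn about z gives the same grasp; the last joint's range is limited). The gripper opens to 87 mm and grips with 3 to 60 N. Pads are 19 mm wide; open, the fingers measure 117 mm over their backs; the gripper's body (75 mm by 190 mm) begins 51 mm behind the grasp point.
Start: joints at [75.006, 18.392, -4.016, 83.108, 1.295, 78.541, -3.26], TCP at [0.177, -0.625, 0.405] pointing down, gripper open.
Joint ranges: [-163.93, 163.93], [-17.29, 119.83], [-79.2, 71.16], [3.27, 140.29], [-89.18, 269.18], [5.43, 117.66], [-154.24, 154.24]. Speed limits (degrees/s): [147.25, 147.25, 180, 180, 180, 180, 180].

## Interface

Orientations are given as [roll, pitch, yaw] about the fixed x, y, z axes, in that order (R = Rz(yaw) Ry(pitch) Rx(roll)).
In Python, from cell import env gives the robot as it stands. The module is installed in compiled form; this text tells all that it offers.
- The arm moves only by the tool send_rows, never from a script. Its arguments are lists of equal length, an entry for each row: "xyz": the shift along the tool's x, y, z in m, a list of three; "rotation": the turn, a rotation vector about the tool's x, y, z in rad, a list of three; "jaw": the opening, from 0 (shut) to 1 (fully open). A call has 1 to 20 rows; each row shifts and turns the commanded pose from where the row before left it, along the tool's axes as they then stand; what a row does not reach is not made up. A row lasts 1/10 s, in which the tool goes at most 50 mm and 8.59 degrees, less where a joint would pass 70% of its speed; a pose out of reach is approached as far as the arm can. A call is refused whole if a number of a shift passes 0.05 or a number of a turn 0.15, either way. A call with a gripper value outside its range is refused whole. The fingers move at their own pace and stop on an object; "newtons" is the grip in N (left out, the last holds). Time passes only in rows, so rows that do not move let the fingers close. It gives the time, the measured TCP pose, the force, the opening and the grip force at its end, in the units of the state.
- env.get_obs(): the state, without advancing time (a new reading comes with each control period).
- env.read_camera(name): name is "side" or "top" or "wrist"; returns a dict with "image" (400x640x3 uint8, blue, green, red), "fx", "fy", "cx", "cy" (pixels), "R" (3x3) and "t" (3): a world point X has camera coordinates R X + t. Camera axes: x right, y down, z forward; pixel columns grow to the right and rows downward; lengths in m; the calibration is good to about 2 mm. A picture is of the moment at which its call begins. There is no depth.
- env.sign_off(): hands the job in; it is judged then, once.
The state is a dict: "time_s": time; "qpos": joint angles; "joint_velocities": joint speeds; "effort": joint torques, N m; "tool_pos": TCP position; "tool_rot": TCP orientation; "force": force on the tool from outside, world axes, zero at the start; "wrist_torque": the same for the moment, N m; "grip_width": finger opening in m; "grasp_force": force on a finger pad.
Only numpy, scipy, OpenCV 4.12 (cv2) and the standard library are available. Lean on these libraries where they do the work, as an engineer would, in place of code of your own. Each camera call takes 0.05 s, during which the arm holds its last target. There are 200 camera calls.

## Working session

There is one attempt and no reset: what is moved stays moved. The work goes in short steps, Python scripts to look and compute and a tool call to move; the robot and the scene stay as the last step left them, time stands still between calls to the robot, and variables do not carry over. Pictures are saved under pics/ and viewed, at most 14 in all, crops included, and the job is handed in when it is done.

Besides the shell and the picture viewer there is one more tool, called as name(argument=value, ...) on one line, values as JSON. send_rows: Moves the arm, as the interface text tells. Its arguments: {"type":"object","properties":{"xyz":{"type":"array"},"rotation":{"type":"array"},"jaw":{"type":"array"},"newtons":{"type":"number"}},"required":["xyz","rotation","jaw"]}

```bash
ls; mkdir -p pics; cat > h.py <<'E'
import numpy as np, cv2
from cell import env
from scipy.spatial.transform import Rotation as Ro
def snap(n,f):
    c=env.read_camera(n); cv2.imwrite('pics/'+f+'.png',c['image']); np.savez('pics/'+f+'.npz',**c); return c
def load(f):
    return dict(np.load('pics/'+f+'.npz'))
def ray(c,u,v,z):
    d=c['R'].T@np.array([(u-c['cx'])/c['fx'],(v-c['cy'])/c['fy'],1]); o=-c['R'].T@c['t']
    return o+d*(z-o[2])/d[2]
def proj(c,X):
    p=c['R']@np.array(X)+c['t']; return c['fx']*p[0]/p[2]+c['cx'],c['fy']*p[1]/p[2]+c['cy']
E
python3 - <<'E'
from h import *
for n in ('top','side'):
    c=snap(n,n+'0'); print(n,-c['R'].T@c['t'],c['fx'])
o=env.get_obs(); print(o)
E
```

```text
pics
top [0.49366387 0.01931458 1.08522352] 374.25023242999555
side [0.25017151 0.88380965 0.60744619] 421.58790482583504
{'time_s': 0.1, 'qpos': array([75.00528757, 18.43468423, -4.01576072, 83.1676224 ,  1.29375699,
       78.53935372, -3.25925389]), 'joint_velocities': array([-0.04257813, -0.02776784, -0.07914366, -0.10247735, -0.01487506,
        0.00091544, -0.1075412 ]), 'effort': array([-4.11101297e-06, -4.92572987e+01, -4.05687941e-01, -3.13400459e+01,
       -6.41433243e-02,  3.94803251e-02,  5.83424526e-05]), 'tool_pos': array([ 0.17693748, -0.62527038,  0.40377462]), 'tool_rot': array([-1.79903500e+02,  4.07309260e-03,  1.58050196e+01]), 'force': array([-0.83202213, -0.57927644,  0.71442117]), 'wrist_torque': array([ 0.0053149 ,  0.03802315, -0.01498781]), 'grasp_force': 0.0, 'grip_width': 0.08715772059931853}
```

View pics/top0.png

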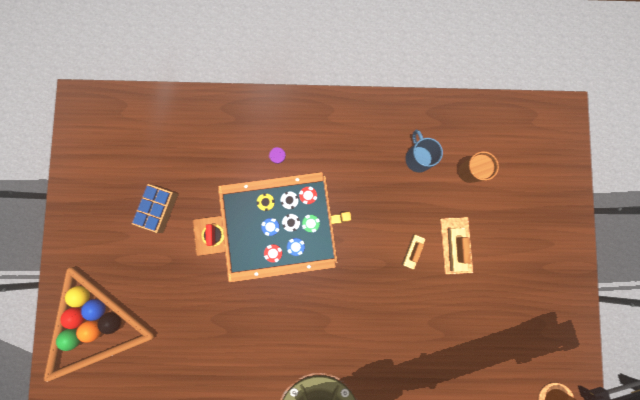

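View pics/side0.png

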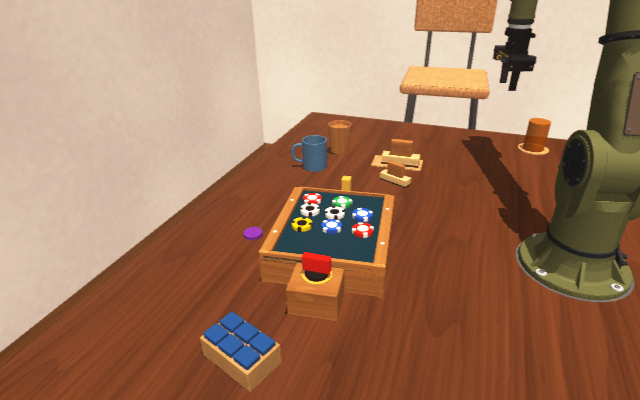

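Eight chips are on the deck: red (308,195) and (273,253), blue (270,227) and (296,247), white (290,200) and (291,223), yellow (266,202), green (311,223). The purple disc at (277,155) is a look-alike to leave alone. There are two scrapers: a small one at (414,252) off the pad, and a large one at (458,246) on the cork pad. The large one looks like the right one, so I'll measure it and check in a crop.

```bash
python3 - <<'E'
from h import *
c=load('top0'); im=c['image']; hsv=cv2.cvtColor(im,cv2.COLOR_BGR2HSV)
print(im[240,240],im[235,210],im[217,346],im[240,447],im[245,458],im[260,452],im[250,466], hsv[240,240])
def big(m,box):
    x0,y0,x1,y1=box; k=np.zeros_like(m); k[y0:y1,x0:x1]=m[y0:y1,x0:x1]
    n,l,s,ce=cv2.connectedComponentsWithStats(k); i=1+np.argmax(s[1:,4]); pts=np.argwhere(l==i)[:,::-1].astype(np.float32)
    return pts,cv2.minAreaRect(pts)
# knob
m=cv2.inRange(hsv,(0,150,120),(6,255,255))|cv2.inRange(hsv,(174,150,120),(180,255,255))
p,r=big(m,(195,215,225,255)); print('knob px',r,len(p))
k=ray(c,*p.mean(0),0.113); print('knob',k,[ray(c,*q,0.113)[:2].round(4) for q in cv2.boxPoints(r)])
m=cv2.inRange(hsv,(22,120,120),(35,255,255))
n,l,s,ce=cv2.connectedComponentsWithStats(m); print('brass',[(s[i],ce[i]) for i in range(1,n) if s[i,4]>15 and ce[i][0]>325])
m=cv2.inRange(hsv,(85,80,20),(110,255,110)); m=cv2.morphologyEx(m,cv2.MORPH_CLOSE,np.ones((21,21)))
p,r=big(m,(215,170,340,285)); print('deck',r,[ray(c,*q,0.072)[:2].round(4) for q in cv2.boxPoints(r)])
a=cv2.resize(im[160:300,180:370],None,fx=4,fy=4,interpolation=cv2.INTER_CUBIC)
cv2.imwrite('pics/b.png',a)
a=cv2.resize(im[205:285,390:490],None,fx=7,fy=7,interpolation=cv2.INTER_CUBIC)
cv2.imwrite('pics/s.png',a)
E
```

```text
[131 122  94] [ 80  91 253] [142 250 255] [131 195 249] [ 45  71 108] [ 86 126 162] [105 175 247] [ 97  72 131]
knob px ((209.11724853515625, 234.4931182861328), (21.081207275390625, 8.749581336975098), 86.633544921875) 173
knob [0.49421313 0.29021404 0.113     ] [array([0.5205, 0.3047]), array([0.5222, 0.2823]), array([0.4683, 0.2767]), array([0.4666, 0.299 ])]
brass [(array([342, 212,   9,   9,  31], dtype=int32), array([346.29032258, 215.90322581]))]Traceback (most recent call last):
  File "<stdin>", line 15, in <module>
  File "<stdin>", line 6, in big
    return _wrapfunc(a, 'argmax', axis=axis, out=out, **kwds)
    return bound(*args, **kwds)
ValueError: attempt to get argmax of an empty sequence
```

```bash
python3 - <<'E'
from h import *
c=load('top0'); im=c['image']; hsv=cv2.cvtColor(im,cv2.COLOR_BGR2HSV)
for u,v in ((240,240),(240,210),(255,220),(320,245),(250,265),(345,217),(335,219),(290,280),(230,274)): print((u,v),im[v,u],hsv[v,u])
a=cv2.resize(im[160:300,180:370],None,fx=4,fy=4,interpolation=cv2.INTER_CUBIC)
b=cv2.resize(im[205:285,390:490],None,fx=7,fy=7,interpolation=cv2.INTER_CUBIC)
cv2.imwrite('pics/b.png',a); cv2.imwrite('pics/s.png',b)
E
```

```text
(240, 240) [131 122  94] [ 97  72 131]
(240, 210) [124 115  94] [ 99  62 124]
(255, 220) [131 122  95] [ 97  70 131]
(320, 245) [139 129  97] [ 97  77 139]
(250, 265) [130 122  90] [ 96  78 130]
(345, 217) [145 251 255] [ 29 110 255]
(335, 219) [146 251 255] [ 29 109 255]
(290, 280) [ 72  96 151] [  9 133 151]
(230, 274) [119 195 251] [ 17 134 251]
```

View pics/b.png

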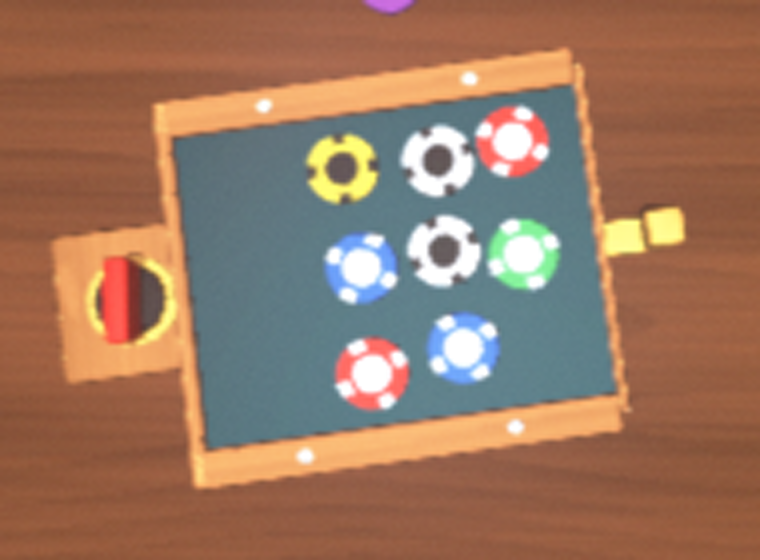

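View pics/s.png

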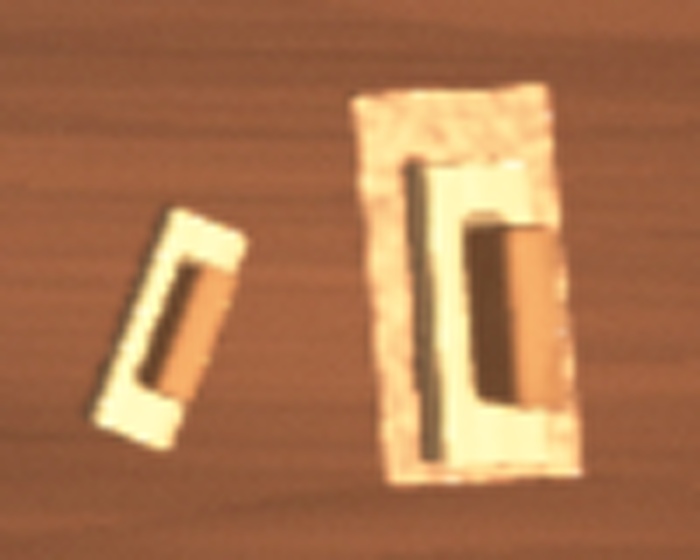

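The second crop shows the large block standing inside its pad. The foot spans about (408..575, 160..465) in the crop, against about 82 mm for the small one. Next I'll measure everything.

```bash
cat >> h.py <<'E'
def fit2(P,Q): # rigid 2d: Q = R(th) P + t
    P=np.array(P);Q=np.array(Q)[:,:2]; p=P-P.mean(0);q=Q-Q.mean(0)
    th=np.arctan2((p[:,0]*q[:,1]-p[:,1]*q[:,0]).sum(),(p*q).sum()); R=np.array([[np.cos(th),-np.sin(th)],[np.sin(th),np.cos(th)]])
    t=Q.mean(0)-R@P.mean(0); return np.degrees(th),t,R,np.linalg.norm(P@R.T+t-Q,axis=1)
E
python3 - <<'E'
from h import *
c=load('top0'); im=c['image']; hsv=cv2.cvtColor(im,cv2.COLOR_BGR2HSV)
cr=lambda x,y,f,ox,oy:((x+.5)/f-.5+ox,(y+.5)/f-.5+oy)
B=[ray(c,*cr(x,y,4,180,160),.082) for x,y in ((155,105),(195,487),(570,50),(622,430))]
th,t,R,e=fit2([(.13,.165),(-.13,.165),(.13,-.12),(-.13,-.12)],B); print('board',th,t,e.round(4))
k=ray(c,*cr(116,299,4,180,160),.113); print('knob',k,R.T@(k[:2]-t), 'pred',R@[0,.195]+t)
# post top
g=ray(c,*cr(666,224,4,180,160),.097); print('post',g,R.T@(g[:2]-t))
# chips
sat=cv2.inRange(hsv,(85,45,80),(105,115,170)); 
for n,x,y in (('yel',342,168),('w',437,160),('r',512,141),('b',361,267),('w2',444,250),('g',523,254),('r2',372,373),('b2',463,347)):
    q=ray(c,*cr(x,y,4,180,160),.081); print(n,(R.T@(q[:2]-t)).round(3))
S=[ray(c,*cr(x,y,7,390,205),.03+.006) for x,y in ((410,160),(430,462),(548,462),(555,225))]
print('foot',[s[:2].round(4) for s in S], np.linalg.norm(S[0]-S[1]))
F=[ray(c,*cr(x,y,7,390,205),.087) for x,y in ((510,225),(520,405),(572,405),(562,225))]
print('fin',np.mean(F,0),[s[:2].round(4) for s in F])
P=[ray(c,*cr(x,y,7,390,205),.006) for x,y in ((352,97),(388,485),(582,475),(548,85))]
print('pad',fit2([(.08,.04),(-.08,.04),(-.08,-.04),(.08,-.04)],P))
Sm=[ray(c,*cr(x,y,7,390,205),.02) for x,y in ((172,208),(95,423),(170,450),(247,237))]
print('small',np.linalg.norm(Sm[0]-Sm[1]),[s[:2].round(3) for s in Sm])
for n,u,v,z in (('mug',427,152,.095),('dice',484,166,.1),('purple',277,155,.009)): print(n,ray(c,u,v,z))
E
```

```text
board 8.578925641224183 [0.52336739 0.09996981] [0.003  0.0025 0.0021 0.0019]
knob [0.49461417 0.29196617 0.113     ] [0.00020891 0.19413733] pred [0.49427892 0.29278802]
post [ 0.55032966 -0.06332333  0.097     ] [ 0.00230189 -0.16548812]
yel [0.069 0.044]
w [ 0.066 -0.02 ]
r [ 0.072 -0.072]
b [0.001 0.039]
w2 [ 0.005 -0.017]
g [-0.004 -0.069]
r2 [-0.069  0.04 ]
b2 [-0.06  -0.022]
foot [array([ 0.5259, -0.3559]), array([ 0.4063, -0.3619]), array([ 0.4071, -0.409 ]), array([ 0.5009, -0.4139])] 0.11970581093372713
fin [ 0.46650393 -0.3867327   0.087     ] [array([ 0.5002, -0.3756]), array([ 0.4324, -0.378 ]), array([ 0.4327, -0.3978]), array([ 0.5006, -0.3955])]
pad (np.float64(4.151695069217839), array([ 0.47627649, -0.38952212]), array([[ 0.99737587, -0.07239736],
       [ 0.07239736,  0.99737587]]), array([0.0012157 , 0.00069166, 0.00020968, 0.00101314]))
small 0.09248510792054038 [array([ 0.505, -0.264]), array([ 0.418, -0.232]), array([ 0.408, -0.263]), array([ 0.494, -0.295])]
mug [ 0.72665478 -0.28064897  0.095     ]
dice [ 0.6903873  -0.43256939  0.1       ]
purple [0.7287762  0.13319818 0.009     ]
```

The board fit closes to 3 mm: yaw 8.6°, knob predicted within 1 mm, post on the axis at x≈2 mm. The big scraper's foot measures 119.7 mm, so it is the one meant. Moving off towards the knob.

send_rows(xyz=[[0.034, -0.022, 0], [0.034, -0.022, 0], [0.034, -0.022, 0], [0.034, -0.022, 0], [0.034, -0.022, 0], [0.034, -0.022, 0], [0.034, -0.022, 0], [0.034, -0.022, 0], [0.034, -0.022, 0], [0.034, -0.022, 0], [0.034, -0.022, 0], [0.034, -0.022, 0], [0.034, -0.022, 0], [0.034, -0.022, 0]], rotation=[[0, 0, 0], [0, 0, 0], [0, 0, 0], [0, 0, 0], [0, 0, 0], [0, 0, 0], [0, 0, 0], [0, 0, 0], [0, 0, 0], [0, 0, 0], [0, 0, 0], [0, 0, 0], [0, 0, 0], [0, 0, 0]], jaw=[1, 1, 1, 1, 1, 1, 1, 1, 1, 1, 1, 1, 1, 1])

```text
time_s: 1.5
tool_pos: [0.5518, -0.1981, 0.4044]
tool_rot: [-180.0, 0.0, 15.8]
force: [0.1, 0.3, -1.0]
grip_width: 0.0867
grasp_force: 0.0
```

send_rows(xyz=[[0, 0, 0], [0, 0, 0], [0, 0, 0], [0, 0, 0], [0, 0, 0], [0, 0, 0], [0, 0, 0], [0, 0, 0], [0, 0, 0], [0, 0, 0], [0, 0, 0], [0, 0, 0], [0, 0, 0], [0, 0, 0], [0, 0, 0], [0, 0, 0], [0, 0, 0], [0, 0, 0], [0, 0, 0], [0, 0, 0]], rotation=[[0, 0, -0.149], [0, 0, -0.149], [0, 0, -0.149], [0, 0, -0.149], [0, 0, -0.149], [0, 0, -0.149], [0, 0, -0.149], [0, 0, -0.149], [0, 0, -0.149], [0, 0, -0.149], [0, 0, -0.149], [0, 0, -0.149], [0, 0, -0.149], [0, 0, -0.149], [0, 0, -0.149], [0, 0, -0.149], [0, 0, -0.149], [0, 0, -0.149], [0, 0, -0.149], [0, 0, -0.149]], jaw=[1, 1, 1, 1, 1, 1, 1, 1, 1, 1, 1, 1, 1, 1, 1, 0.5, 0.5, 0.5, 0.5, 0.5])

```text
time_s: 3.5
tool_pos: [0.5509, -0.1995, 0.4042]
tool_rot: [180.0, -0.1, -173.1]
force: [-0.3, 0.2, -0.6]
grip_width: 0.0552
grasp_force: 0.0
```

```bash
cat >> h.py <<'E'
def plan(x,y,z,yaw):
    "z of grasp point; prints turn then shift in tool axes (after the turn)"
    o=env.get_obs(); R=Ro.from_euler('xyz',o['tool_rot'],degrees=True).as_matrix()
    Rt=Ro.from_euler('xyz',[180,0,yaw],degrees=True).as_matrix()
    rv=Ro.from_matrix(R.T@Rt).as_rotvec(); d=Rt.T@(np.array([x,y,z+env.grip_depth])-o['tool_pos'])
    print('t',o['time_s'],'pos',o['tool_pos'].round(4),'rot',o['tool_rot'].round(2),'q7',o['qpos'][6].round(0),'w',round(o['grip_width'],4),'F',o['force'].round(1),'gf',round(o['grasp_force'],1))
    print('turn',rv.round(4),'shift',d.round(4))
def bw(x,y,th=8.7,t=(.5234,.1000)):
    th=np.radians(th); return np.array([np.cos(th)*x-np.sin(th)*y+t[0],np.sin(th)*x+np.cos(th)*y+t[1]])
E
python3 -c "
from h import *
plan(.4945,.2922,.20,188.7)"
```

```text
t 3.5 pos [ 0.5509 -0.1995  0.4042] rot [ 1.7998e+02 -5.0000e-02 -1.7311e+02] q7 106.0 w 0.0552 F [-0.3  0.2 -0.6] gf 0.0
turn [ 0.0004 -0.0009 -0.0316] shift [-0.0186  0.4946  0.0407]
```

send_rows(xyz=[[0, 0, 0], [-0.0014, 0.038, 0], [-0.0014, 0.038, 0], [-0.0014, 0.038, 0], [-0.0014, 0.038, 0], [-0.0014, 0.038, 0], [-0.0014, 0.038, 0], [-0.0014, 0.038, 0], [-0.0014, 0.038, 0], [-0.0014, 0.038, 0], [-0.0014, 0.038, 0], [-0.0014, 0.038, 0], [-0.0014, 0.038, 0], [-0.0014, 0.038, 0], [0, 0, 0.02], [0, 0, 0.02]], rotation=[[0, 0, -0.0316], [0, 0, 0], [0, 0, 0], [0, 0, 0], [0, 0, 0], [0, 0, 0], [0, 0, 0], [0, 0, 0], [0, 0, 0], [0, 0, 0], [0, 0, 0], [0, 0, 0], [0, 0, 0], [0, 0, 0], [0, 0, 0], [0, 0, 0]], jaw=[0.5, 0.5, 0.5, 0.5, 0.5, 0.5, 0.5, 0.5, 0.5, 0.5, 0.5, 0.5, 0.5, 0.5, 0.5, 0.5])

```text
time_s: 5.1
tool_pos: [0.4964, 0.294, 0.3643]
tool_rot: [180.0, 0.0, -171.4]
force: [0.4, -0.7, -0.8]
grip_width: 0.0439
grasp_force: 0.0
```

```bash
python3 - <<'E'
from h import *
c=snap('wrist','w1'); hsv=cv2.cvtColor(c['image'],cv2.COLOR_BGR2HSV)
print(-c['R'].T@c['t'])
m=cv2.inRange(hsv,(0,150,100),(6,255,255))|cv2.inRange(hsv,(174,150,100),(180,255,255))
n,l,s,ce=cv2.connectedComponentsWithStats(m)
for i in range(1,n):
    if s[i,4]>200: print(s[i],ce[i],ray(c,*ce[i],.113))
plan(.4945,.2922,.106,188.7)
E
```

```text
[0.42720117 0.28332532 0.3452437 ]
[  90   81   66   62 1741] [122.95807007 111.18897186] [0.44469656 0.15170187 0.113     ]
[ 310  167   26   78 1648] [322.2657767  205.31796117] [0.4899076  0.29494328 0.113     ]
t 5.15 pos [0.4961 0.2919 0.3604] rot [-179.91   -0.29 -171.53] q7 51.0 w 0.0435 F [-0.9 -1.3 -3.4] gf 0.0
turn [-0.0015 -0.0051 -0.004 ] shift [0.0015 0.0005 0.0909]
```

View pics/w1.png

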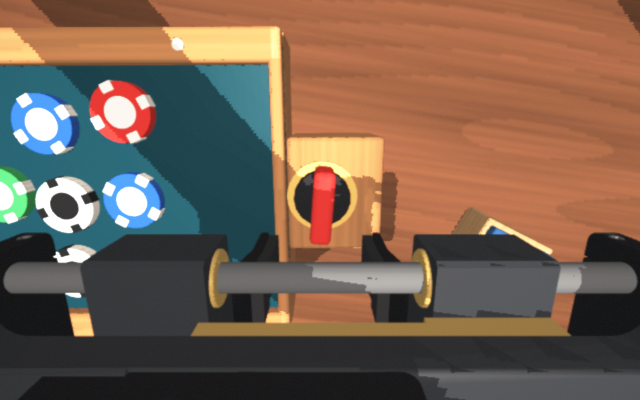

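The wrist view agrees: bar at (322,205), ring centre at (323,195). Descend, grip and turn clockwise.

send_rows(xyz=[[0.0015, 0.0005, 0.02], [0, 0, 0.02], [0, 0, 0.02], [0, 0, 0.02], [0, 0, 0.011], [0, 0, 0], [0, 0, 0], [0, 0, 0], [0, 0, 0], [0, 0, 0]], rotation=[[0, -0.005, -0.004], [0, 0, 0], [0, 0, 0], [0, 0, 0], [0, 0, 0], [0, 0, 0], [0, 0, 0], [0, 0, 0], [0, 0, 0], [0, 0, 0]], jaw=[0.5, 0.5, 0.5, 0.5, 0.5, 0.5, 0, 0, 0, 0], newtons=20)

```text
time_s: 6.15
tool_pos: [0.4961, 0.2935, 0.2747]
tool_rot: [179.8, 0.4, -171.4]
force: [-0.5, 7.7, -3.7]
grip_width: 0.0195
grasp_force: 3.7
```

send_rows(xyz=[[0, 0, 0], [0, 0, 0], [0, 0, 0], [0, 0, 0], [0, 0, 0], [0, 0, 0], [0, 0, 0], [0, 0, 0], [0, 0, 0], [0, 0, 0], [0, 0, 0], [0, 0, 0], [0, 0, 0], [0, 0, 0], [0, 0, 0], [0, 0, 0], [0, 0, 0]], rotation=[[0, 0, 0], [0, 0, 0], [0, 0, 0.1], [0, 0, 0.12], [0, 0, 0.12], [0, 0, 0.12], [0, 0, 0.12], [0, 0, 0.12], [0, 0, 0.12], [0, 0, 0.12], [0, 0, 0.12], [0, 0, 0.12], [0, 0, 0.12], [0, 0, 0.12], [0, 0, 0.12], [0, 0, 0.05], [0, 0, 0]], jaw=[0, 0, 0, 0, 0, 0, 0, 0, 0, 0, 0, 0, 0, 0, 0, 0, 0])

```text
time_s: 7.85
tool_pos: [0.4942, 0.2927, 0.2739]
tool_rot: [180.0, 0.1, 97.5]
force: [-6.3, -1.6, 4.8]
grip_width: 0.0161
grasp_force: 19.8
```

```bash
python3 - <<'E'
from h import *
o=env.get_obs(); print(o['wrist_torque'])
plan(.4945,.2922,.106,98.7)
E
```

```text
[-0.32716462  1.41043008  0.05945176]
t 7.85 pos [0.4942 0.2927 0.2739] rot [1.7998e+02 8.0000e-02 9.7500e+01] q7 -37.0 w 0.0161 F [-6.3 -1.6  4.8] gf 19.8
turn [ 0.0004  0.0014 -0.021 ] shift [-0.0006  0.0002  0.0044]
```

send_rows(xyz=[[0, 0, 0], [0, 0, 0], [0, 0, 0], [0, 0, -0.03], [0, 0, -0.03], [0, 0, -0.03]], rotation=[[0, 0, 0], [0, 0, 0], [0, 0, 0], [0, 0, 0], [0, 0, 0], [0, 0, -0.021]], jaw=[0.6, 0.6, 0.6, 0.6, 0.7, 0.7])

```text
time_s: 8.45
tool_pos: [0.4959, 0.292, 0.3647]
tool_rot: [179.7, 0.0, 98.7]
force: [0.3, 0.3, 0.4]
grip_width: 0.0556
grasp_force: 0.0
```

```bash
python3 - <<'E'
from h import *
plan(.549,-.0635,.13,98.7)
E
```

```text
t 8.45 pos [0.4959 0.292  0.3647] rot [179.71   0.    98.69] q7 -32.0 w 0.0556 F [0.3 0.3 0.4] gf 0.0
turn [ 0.0051  0.     -0.0001] shift [-0.3594 -0.0013  0.0712]
```

send_rows(xyz=[[-0.036, 0, 0], [-0.036, 0, 0], [-0.036, 0, 0], [-0.036, 0, 0], [-0.036, 0, 0], [-0.036, 0, 0], [-0.036, 0, 0], [-0.036, 0, 0], [-0.036, 0, 0], [-0.036, -0.001, 0], [0, 0, 0.035], [0, 0, 0.035], [0, 0, 0.03], [0, 0, 0.02], [0, 0, 0], [0, 0, 0], [0, 0, 0], [0, 0, 0], [0, 0, 0], [0, 0, 0]], rotation=[[0.005, 0, 0], [0, 0, 0], [0, 0, 0], [0, 0, 0], [0, 0, 0], [0, 0, 0], [0, 0, 0], [0, 0, 0], [0, 0, 0], [0, 0, 0], [0, 0, 0], [0, 0, 0], [0, 0, 0], [0, 0, 0], [0, 0, 0], [0, 0, 0], [0, 0, 0], [0, 0, 0], [0, 0, 0], [0, 0, 0]], jaw=[0.7, 0.7, 0.7, 0.7, 0.7, 0.7, 0.7, 0.7, 0.7, 0.7, 0.7, 0.7, 0.7, 0.7, 0.7, 0, 0, 0, 0, 0], newtons=40)

```text
time_s: 10.45
tool_pos: [0.5493, -0.0639, 0.2444]
tool_rot: [179.9, 0.0, 98.7]
force: [-0.2, -0.5, -0.5]
grip_width: 0.0287
grasp_force: 0.0
```

```bash
python3 - <<'E'
from h import *
plan(.549,-.0635,.08,98.7); print(bw(0,-.2955))
E
```

```text
t 10.45 pos [ 0.5493 -0.0639  0.2444] rot [1.7994e+02 4.0000e-02 9.8680e+01] q7 5.0 w 0.0287 F [-0.2 -0.5 -0.5] gf 0.0
turn [ 0.001   0.0006 -0.0003] shift [ 0.0004 -0.0002  0.0009]
[ 0.56809757 -0.19209994]
```

Still closing. Wait, then pull out along board −y (tool −x).

send_rows(xyz=[[0, 0, 0], [0, 0, 0], [0, 0, 0], [0, 0, 0], [-0.01, 0, 0], [-0.015, 0, 0], [-0.015, 0, 0], [-0.015, 0, 0], [-0.015, 0, 0], [-0.015, 0, 0], [-0.015, 0, 0], [-0.015, 0, 0], [-0.01, 0, 0], [-0.006, 0, 0], [-0.004, 0, 0], [0, 0, 0]], rotation=[[0, 0, 0], [0, 0, 0], [0, 0, 0], [0, 0, 0], [0, 0, 0], [0, 0, 0], [0, 0, 0], [0, 0, 0], [0, 0, 0], [0, 0, 0], [0, 0, 0], [0, 0, 0], [0, 0, 0], [0, 0, 0], [0, 0, 0], [0, 0, 0]], jaw=[0, 0, 0, 0, 0, 0, 0, 0, 0, 0, 0, 0, 0, 0, 0, 0])

```text
time_s: 12.05
tool_pos: [0.5697, -0.1936, 0.2441]
tool_rot: [-179.9, -0.4, 98.8]
force: [-3.6, 10.5, 9.8]
grip_width: 0.0238
grasp_force: 40.0
```

```bash
python3 - <<'E'
from h import *
plan(.5681,-.1921,.08,98.7)
E
```

```text
t 12.05 pos [ 0.5697 -0.1936  0.2441] rot [-179.94   -0.37   98.82] q7 18.0 w 0.0238 F [-3.6 10.5  9.8] gf 40.0
turn [-0.001  -0.0065  0.0021] shift [ 0.0017 -0.0014  0.0006]
```

send_rows(xyz=[[0, 0, 0], [0, 0, 0], [0, 0, 0], [0, 0, 0], [0, 0, -0.03], [0, 0, -0.03], [0, 0, -0.03], [0, 0, -0.03], [0, 0, 0], [0, 0, 0], [0, 0, 0], [0, 0, 0], [0, 0, 0], [0, 0, 0], [0, 0, 0], [0, 0, 0], [0, 0, 0], [0, 0, 0], [0, 0, 0], [0, 0, 0]], rotation=[[0, 0, 0], [0, 0, 0], [0, 0, 0], [0, 0, 0], [0, 0, 0], [0, 0, 0], [0, 0, 0], [0, 0, 0], [0, 0, 0.14], [0, 0, 0.14], [0, 0, 0.14], [0, 0, 0.14], [0, 0, 0.14], [0, 0, 0.14], [0, 0, 0.14], [0, 0, 0.14], [0, 0, 0.14], [0, 0, 0.14], [0, 0, 0.14], [0, 0, 0.14]], jaw=[0.7, 0.7, 0.7, 0.7, 0.7, 0.7, 0.7, 0.7, 0.7, 0.7, 0.7, 0.7, 0.7, 0.7, 0.7, 0.7, 0.7, 0.7, 0.7, 0.7])

```text
time_s: 14.05
tool_pos: [0.5693, -0.1977, 0.3634]
tool_rot: [180.0, 0.0, 2.1]
force: [-0.0, -0.0, -0.2]
grip_width: 0.0609
grasp_force: 0.0
```

```bash
python3 - <<'E'
from h import *
plan(.4665,-.3867,.18,2.5)
E
```

```text
t 14.05 pos [ 0.5693 -0.1977  0.3634] rot [1.7998e+02 4.0000e-02 2.0700e+00] q7 -74.0 w 0.0609 F [-0.  -0.  -0.2] gf 0.0
turn [ 0.0003  0.0006 -0.0076] shift [-0.1109  0.1843  0.0199]
```

send_rows(xyz=[[-0.0185, 0.0305, 0.0035], [-0.0185, 0.0305, 0.0035], [-0.0185, 0.0305, 0.0035], [-0.0185, 0.0305, 0.0035], [-0.0185, 0.0305, 0.0035], [-0.0185, 0.0305, 0.003], [0, 0, 0], [0, 0, 0]], rotation=[[0, 0, -0.0076], [0, 0, 0], [0, 0, 0], [0, 0, 0], [0, 0, 0], [0, 0, 0], [0, 0, 0], [0, 0, 0]], jaw=[0.7, 0.7, 0.7, 0.7, 0.7, 0.7, 0.7, 0.7])

```text
time_s: 14.85
tool_pos: [0.4666, -0.3866, 0.3429]
tool_rot: [-180.0, 0.0, 2.7]
force: [1.8, 0.3, -0.1]
grip_width: 0.061
grasp_force: 0.0
```

```bash
python3 - <<'E'
from h import *
w=snap('wrist','w2'); t=snap('top','top1')
a=np.hstack([cv2.resize(w['image'],(400,250)),cv2.resize(t['image'][150:300,180:420],(400,250))])
cv2.imwrite('pics/c2.png',a)
plan(.4665,-.3867,.056,2.5)
E
```

```text
t 14.95 pos [ 0.4682 -0.3844  0.3432] rot [-1.7996e+02 -2.0000e-02  2.9500e+00] q7 -51.0 w 0.0609 F [ 0.2  0.3 -0. ] gf 0.0
turn [-0.0007 -0.0004  0.0079] shift [-0.0018  0.0022  0.1237]
```

View pics/c2.png

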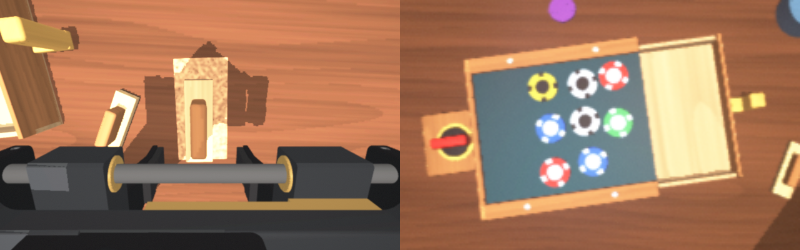

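The tray is fully out and the knob bar lies along y (crop right: pull at (757,100), bar at (450,142)). The fin is centred between the fingers. Descend and grip.

send_rows(xyz=[[-0.001, 0.001, 0.03], [0, 0, 0.03], [0, 0, 0.03], [0, 0, 0.02], [0, 0, 0.01], [0, 0, 0], [0, 0, 0], [0, 0, 0], [0, 0, 0], [0, 0, 0], [0, 0, 0], [0, 0, 0], [0, 0, 0], [0, 0, 0], [0, 0, 0], [0, 0, 0]], rotation=[[0, 0, 0], [0, 0, 0], [0, 0, 0], [0, 0, 0], [0, 0, 0], [0, 0, 0], [0, 0, 0], [0, 0, 0], [0, 0, 0], [0, 0, 0], [0, 0, 0], [0, 0, 0], [0, 0, 0], [0, 0, 0], [0, 0, 0], [0, 0, 0]], jaw=[0.7, 0.7, 0.7, 0.7, 0.7, 0.7, 0, 0, 0, 0, 0, 0, 0, 0, 0, 0], newtons=45)

```text
time_s: 16.55
tool_pos: [0.4666, -0.3861, 0.2233]
tool_rot: [-180.0, 0.0, 2.9]
force: [-2.5, 3.5, 3.0]
grip_width: 0.0198
grasp_force: 45.0
```

```bash
python3 - <<'E'
from h import *
plan(.4665,-.3867,.06,2.5)
E
```

```text
t 16.55 pos [ 0.4666 -0.3861  0.2233] rot [-1.7996e+02  1.0000e-02  2.8800e+00] q7 -52.0 w 0.0198 F [-2.5  3.5  3. ] gf 45.0
turn [-0.0007  0.0002  0.0067] shift [-0.0002  0.0006 -0.0002]
```

send_rows(xyz=[[0, 0, -0.02], [0, 0, -0.03], [0, 0, -0.03], [0, 0, -0.03], [0, 0, -0.03], [0, 0, 0]], rotation=[[0, 0, 0], [0, 0, 0], [0, 0, 0], [0, 0, 0], [0, 0, -0.1015], [0, 0, 0]], jaw=[0, 0, 0, 0, 0, 0])

```text
time_s: 17.15
tool_pos: [0.4674, -0.3878, 0.3676]
tool_rot: [179.6, -0.3, 8.7]
force: [-0.1, 0.3, -1.9]
grip_width: 0.0202
grasp_force: 45.0
```

```bash
python3 - <<'E'
from h import *
plan(*bw(-.036,.125),.20,8.7)
E
```

```text
t 17.15 pos [ 0.4674 -0.3878  0.3676] rot [179.6   -0.31   8.71] q7 -45.0 w 0.0202 F [-0.1  0.3 -1.9] gf 45.0
turn [ 0.007  -0.0053  0.0001] shift [ 0.0932 -0.5987  0.0041]
```

send_rows(xyz=[[0.0055, -0.0352, 0], [0.0055, -0.0352, 0], [0.0055, -0.0352, 0], [0.0055, -0.0352, 0], [0.0055, -0.0352, 0], [0.0055, -0.0352, 0], [0.0055, -0.0352, 0], [0.0055, -0.0352, 0], [0.0055, -0.0352, 0], [0.0055, -0.0352, 0], [0.0055, -0.0352, 0], [0.0055, -0.0352, 0], [0.0055, -0.0352, 0], [0.0055, -0.0352, 0], [0.0055, -0.0352, 0], [0.0055, -0.0352, 0], [0.0055, -0.0352, 0], [0, 0, 0.02], [0, 0, 0.01], [0, 0, 0]], rotation=[[0, 0, 0], [0, 0, 0], [0, 0, 0], [0, 0, 0], [0, 0, 0], [0, 0, 0], [0, 0, 0], [0, 0, 0], [0, 0, 0], [0, 0, 0], [0, 0, 0], [0, 0, 0], [0, 0, 0], [0, 0, 0], [0, 0, 0], [0, 0, 0], [0, 0, 0], [0, 0, 0], [0, 0, 0], [0, 0, 0]], jaw=[0, 0, 0, 0, 0, 0, 0, 0, 0, 0, 0, 0, 0, 0, 0, 0, 0, 0, 0, 0])

```text
time_s: 19.15
tool_pos: [0.468, 0.2175, 0.3301]
tool_rot: [179.9, 0.3, 8.6]
force: [-0.2, -1.1, -2.8]
grip_width: 0.0196
grasp_force: 45.0
```

```bash
python3 - <<'E'
from h import *
w=snap('wrist','w3'); s=snap('side','side1')
cv2.imwrite('pics/c3.png',np.hstack([cv2.resize(w['image'],(400,250)),cv2.resize(s['image'][150:330,210:450],(400,300))[:250]]))
plan(*bw(-.036,.125),.1205,8.7)
E
```

```text
t 19.25 pos [0.4689 0.2178 0.3325] rot [1.7996e+02 8.0000e-02 8.5400e+00] q7 -113.0 w 0.02 F [ 0.6  0.4 -3.2] gf 45.0
turn [ 0.0007  0.0014 -0.0029] shift [ 0.     -0.0003  0.0485]
```

View pics/c3.png

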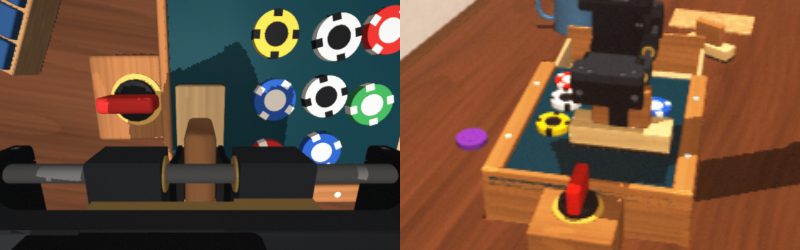

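The scraper is held upright over the back of the deck, clear of the rim and the chips. Lowering.

send_rows(xyz=[[0, 0, 0.02], [0, 0, 0.016], [0, 0, 0.008], [0, 0, 0.003], [0, 0, 0], [0, 0, 0]], rotation=[[0, 0, 0], [0, 0, 0], [0, 0, 0], [0, 0, 0], [0, 0, 0], [0, 0, 0]], jaw=[0, 0, 0, 0, 0, 0])

```text
time_s: 19.85
tool_pos: [0.4687, 0.2184, 0.2891]
tool_rot: [179.8, 0.0, 8.6]
force: [-9.8, -5.6, 15.4]
grip_width: 0.0194
grasp_force: 45.0
```

```bash
python3 - <<'E'
from h import *
plan(*bw(-.036,-.105),.1205,8.7)
E
```

```text
t 19.85 pos [0.4687 0.2184 0.2891] rot [1.7983e+02 5.0000e-02 8.5900e+00] q7 -115.0 w 0.0194 F [-9.8 -5.6 15.4] gf 45.0
turn [ 0.003   0.0008 -0.002 ] shift [1.000e-04 2.303e-01 5.100e-03]
```

```bash
python3 - <<'E'
from h import *
w=snap('wrist','w4'); s=snap('side','side2')
cv2.imwrite('pics/c4.png',np.hstack([cv2.resize(w['image'][0:260,200:460],(400,400)),cv2.resize(s['image'][170:310,250:410],(400,350),interpolation=2)[:350].copy() if 0 else cv2.copyMakeBorder(cv2.resize(s['image'][170:310,250:410],(400,350),interpolation=2),0,50,0,0,0)]))
plan(*bw(-.036,-.105),.1205,8.7)
E
```

```text
t 19.95 pos [0.4687 0.2184 0.2892] rot [1.7983e+02 4.0000e-02 8.5800e+00] q7 -115.0 w 0.0197 F [-8.4 -4.7 15.4] gf 45.0
turn [ 0.0029  0.0007 -0.002 ] shift [2.000e-04 2.303e-01 5.200e-03]
```

View pics/c4.png

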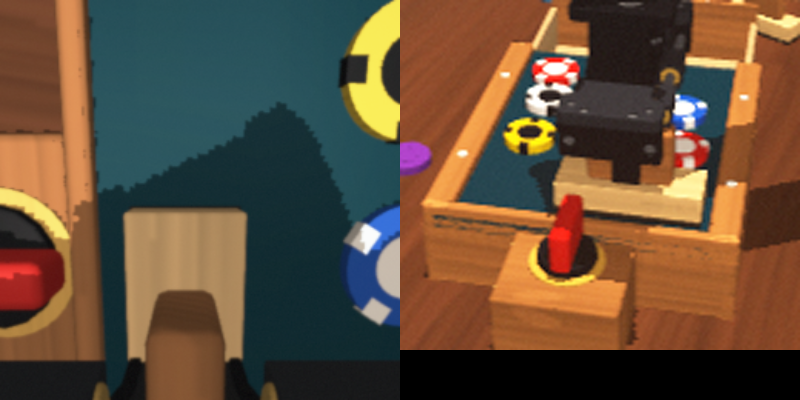

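I mis-added: contact at 0.289 is exactly deck height, so it's pressing. Ease up 4 mm and sweep strip 1.

send_rows(xyz=[[0, 0, -0.004], [0, 0.005, 0], [0, 0.01, 0], [0, 0.01, 0], [0, 0.01, 0], [0, 0.01, 0], [0, 0.01, 0], [0, 0.01, 0], [0, 0.01, 0], [0, 0.01, 0], [0, 0.01, 0], [0, 0.01, 0], [0, 0.01, 0]], rotation=[[0, 0, 0], [0, 0, 0], [0, 0, 0], [0, 0, 0], [0, 0, 0], [0, 0, 0], [0, 0, 0], [0, 0, 0], [0, 0, 0], [0, 0, 0], [0, 0, 0], [0, 0, 0], [0, 0, 0]], jaw=[0, 0, 0, 0, 0, 0, 0, 0, 0, 0, 0, 0, 0])

```text
time_s: 21.25
tool_pos: [0.4861, 0.1047, 0.2902]
tool_rot: [180.0, 0.0, 8.7]
force: [-0.3, 1.2, -2.6]
grip_width: 0.0195
grasp_force: 45.0
```

```bash
python3 - <<'E'
from h import *
plan(*bw(-.036,-.107),.1255,8.7)
E
```

```text
t 21.25 pos [0.4861 0.1047 0.2902] rot [179.99   0.     8.68] q7 -100.0 w 0.0195 F [-0.3  1.2 -2.6] gf 45.0
turn [ 0.0001  0.     -0.0003] shift [1.000e-04 1.172e-01 1.200e-03]
```

send_rows(xyz=[[0, 0.01, 0.0005], [0, 0.01, 0], [0, 0.01, 0], [0, 0.01, 0], [0, 0.01, 0], [0, 0.01, 0], [0, 0.01, 0], [0, 0.01, 0], [0, 0.01, 0], [0, 0.01, 0], [0, 0.01, 0], [0, 0.007, 0], [0, 0, 0], [0, 0, 0]], rotation=[[0, 0, 0], [0, 0, 0], [0, 0, 0], [0, 0, 0], [0, 0, 0], [0, 0, 0], [0, 0, 0], [0, 0, 0], [0, 0, 0], [0, 0, 0], [0, 0, 0], [0, 0, 0], [0, 0, 0], [0, 0, 0]], jaw=[0, 0, 0, 0, 0, 0, 0, 0, 0, 0, 0, 0, 0, 0])

```text
time_s: 22.65
tool_pos: [0.5037, -0.0101, 0.2897]
tool_rot: [-180.0, 0.0, 8.7]
force: [-0.6, 0.7, -2.6]
grip_width: 0.0197
grasp_force: 45.0
```

send_rows(xyz=[[0, 0, -0.025], [0, 0, -0.025], [0.006, -0.03, 0], [0.008, -0.03, 0], [0.008, -0.03, 0], [0.008, -0.03, 0], [0.008, -0.03, 0], [0.009, -0.03, 0], [0.009, -0.03, 0], [0.009, -0.022, 0], [0.009, 0, 0], [0, 0, 0]], rotation=[[0, 0, 0], [0, 0, 0], [0, 0, 0], [0, 0, 0], [0, 0, 0], [0, 0, 0], [0, 0, 0], [0, 0, 0], [0, 0, 0], [0, 0, 0], [0, 0, 0], [0, 0, 0]], jaw=[0, 0, 0, 0, 0, 0, 0, 0, 0, 0, 0, 0])

```text
time_s: 23.85
tool_pos: [0.5423, 0.231, 0.3395]
tool_rot: [-180.0, -0.0, 8.8]
force: [-0.7, -0.5, -2.9]
grip_width: 0.02
grasp_force: 45.0
```

```bash
python3 - <<'E'
from h import *
t=snap('top','top2'); s=snap('side','side3')
cv2.imwrite('pics/c5.png',np.hstack([cv2.resize(t['image'][150:300,200:360],(427,400)),cv2.resize(s['image'][150:290,250:410],(373,400))]))
plan(*bw(.038,.125),.1255,8.7)
E
```

```text
t 23.95 pos [0.5419 0.2294 0.3393] rot [1.7995e+02 7.0000e-02 8.6200e+00] q7 -115.0 w 0.0199 F [ 0.5 -0.3 -3.1] gf 45.0
turn [ 0.0009  0.0012 -0.0014] shift [0.0001 0.0001 0.0503]
```

View pics/c5.png

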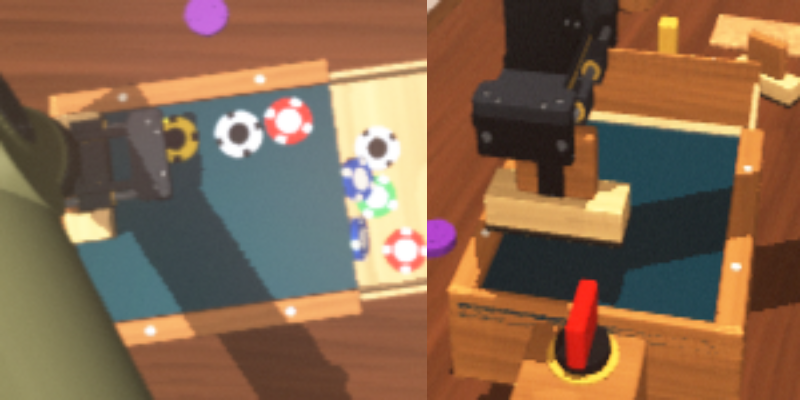

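Five chips are in the tray. Yellow, white and red remain in strip 2, so lower and sweep.

send_rows(xyz=[[0, 0, 0.02], [0, 0, 0.02], [0, 0, 0.0095], [0, 0.005, 0], [0, 0.01, 0], [0, 0.01, 0], [0, 0.01, 0], [0, 0.01, 0], [0, 0.01, 0], [0, 0.01, 0], [0, 0.01, 0], [0, 0.01, 0], [0, 0.01, 0], [0, 0.01, 0], [0, 0.01, 0]], rotation=[[0, 0, 0], [0, 0, 0], [0, 0, 0], [0, 0, 0], [0, 0, 0], [0, 0, 0], [0, 0, 0], [0, 0, 0], [0, 0, 0], [0, 0, 0], [0, 0, 0], [0, 0, 0], [0, 0, 0], [0, 0, 0], [0, 0, 0]], jaw=[0, 0, 0, 0, 0, 0, 0, 0, 0, 0, 0, 0, 0, 0, 0])

```text
time_s: 25.45
tool_pos: [0.5593, 0.1158, 0.2902]
tool_rot: [180.0, 0.0, 8.7]
force: [0.0, 1.5, -2.5]
grip_width: 0.0198
grasp_force: 45.0
```

```bash
python3 - <<'E'
from h import *
plan(*bw(.038,-.108),.1255,8.7)
E
```

```text
t 25.45 pos [0.5593 0.1158 0.2902] rot [180.     0.     8.68] q7 -104.0 w 0.0198 F [ 0.   1.5 -2.5] gf 45.0
turn [ 0.      0.0001 -0.0003] shift [1.000e-04 1.182e-01 1.200e-03]
```

send_rows(xyz=[[0, 0.01, 0.0005], [0, 0.01, 0], [0, 0.01, 0], [0, 0.01, 0], [0, 0.01, 0], [0, 0.01, 0], [0, 0.01, 0], [0, 0.01, 0], [0, 0.01, 0], [0, 0.01, 0], [0, 0.01, 0], [0, 0.008, 0], [0, 0, 0], [0, 0, 0]], rotation=[[0, 0, 0], [0, 0, 0], [0, 0, 0], [0, 0, 0], [0, 0, 0], [0, 0, 0], [0, 0, 0], [0, 0, 0], [0, 0, 0], [0, 0, 0], [0, 0, 0], [0, 0, 0], [0, 0, 0], [0, 0, 0]], jaw=[0, 0, 0, 0, 0, 0, 0, 0, 0, 0, 0, 0, 0, 0])

```text
time_s: 26.85
tool_pos: [0.577, 0.0, 0.2897]
tool_rot: [-180.0, 0.0, 8.7]
force: [0.3, 0.5, -3.3]
grip_width: 0.0198
grasp_force: 45.0
```

send_rows(xyz=[[0, 0, -0.03], [0, 0, -0.03], [0, 0, -0.02], [0, 0, 0]], rotation=[[0, 0, 0], [0, 0, 0], [0, 0, 0.04], [0, 0, 0.04]], jaw=[0, 0, 0, 0])

```text
time_s: 27.25
tool_pos: [0.578, 0.0014, 0.3736]
tool_rot: [180.0, -0.4, 4.1]
force: [0.3, -0.3, -2.8]
grip_width: 0.0197
grasp_force: 45.0
```

```bash
python3 - <<'E'
from h import *
plan(.4763,-.3895,.13,4.15)
E
```

```text
t 27.25 pos [0.578  0.0014 0.3736] rot [179.97  -0.38   4.1 ] q7 -94.0 w 0.0197 F [ 0.3 -0.3 -2.8] gf 45.0
turn [ 0.0005 -0.0067 -0.001 ] shift [-0.1297  0.3825  0.0801]
```

send_rows(xyz=[[-0.013, 0.03825, 0], [-0.013, 0.03825, 0], [-0.013, 0.03825, 0], [-0.013, 0.03825, 0], [-0.013, 0.03825, 0], [-0.013, 0.03825, 0], [-0.013, 0.03825, 0], [-0.013, 0.03825, 0], [-0.013, 0.03825, 0], [-0.013, 0.03825, 0], [0, 0, 0], [0, 0, 0]], rotation=[[0, -0.006, 0], [0, 0, 0], [0, 0, 0], [0, 0, 0], [0, 0, 0], [0, 0, 0], [0, 0, 0], [0, 0, 0], [0, 0, 0], [0, 0, 0], [0, 0, 0], [0, 0, 0]], jaw=[0, 0, 0, 0, 0, 0, 0, 0, 0, 0, 0, 0])

```text
time_s: 28.45
tool_pos: [0.4744, -0.3913, 0.37]
tool_rot: [-179.9, 0.4, 4.0]
force: [-0.6, 1.0, -2.8]
grip_width: 0.0197
grasp_force: 45.0
```

```bash
python3 - <<'E'
from h import *
t=snap('top','top3'); w=snap('wrist','w5')
cv2.imwrite('pics/c6.png',np.hstack([cv2.resize(t['image'][150:300,200:400],(480,360),interpolation=2),cv2.resize(w['image'][:,160:480],(320,360))[:360]]))
plan(.4763,-.3895,.061,4.15)
E
```

```text
t 28.55 pos [ 0.4757 -0.3891  0.3703] rot [-179.93    0.31    4.25] q7 -52.0 w 0.0198 F [-0.3  1.2 -2.4] gf 45.0
turn [-0.0013  0.0054  0.0017] shift [0.0006 0.0005 0.1458]
```

View pics/c6.png

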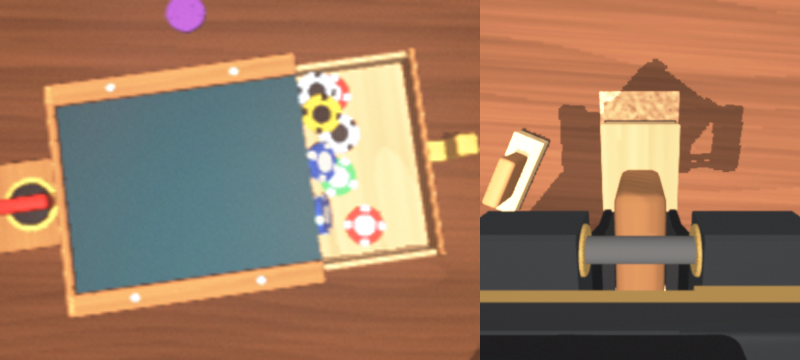

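The board is clear and all eight chips are in the tray: 2 white, 2 red, 2 blue, 1 yellow, 1 green. Setting the scraper down.

send_rows(xyz=[[0, 0, 0.03], [0, 0, 0.03], [0, 0, 0.03], [0, 0, 0.03], [0, 0, 0.015], [0, 0, 0.007], [0, 0, 0.003], [0, 0, 0.002], [0, 0, 0], [0, 0, 0]], rotation=[[0, 0.005, 0], [0, 0, 0], [0, 0, 0], [0, 0, 0], [0, 0, 0], [0, 0, 0], [0, 0, 0], [0, 0, 0], [0, 0, 0], [0, 0, 0]], jaw=[0, 0, 0, 0, 0, 0, 0, 0, 0, 0])

```text
time_s: 29.55
tool_pos: [0.4747, -0.3911, 0.2246]
tool_rot: [179.9, -0.0, 4.1]
force: [0.6, 0.2, -2.9]
grip_width: 0.0197
grasp_force: 45.0
```

```bash
python3 - <<'E'
from h import *
plan(.4763,-.3895,.0593,4.15)
E
```

```text
t 29.55 pos [ 0.4747 -0.3911  0.2246] rot [ 1.7992e+02 -2.0000e-02  4.0900e+00] q7 -54.0 w 0.0197 F [ 0.6  0.2 -2.9] gf 45.0
turn [ 0.0014 -0.0003 -0.001 ] shift [ 0.0017 -0.0015  0.0018]
```

send_rows(xyz=[[0.001, -0.001, 0.0015], [0, 0, 0], [0, 0, 0], [0, 0, 0], [0, 0, 0], [0, 0, 0], [0, 0, 0], [0, 0, -0.02], [0, 0, -0.03], [0, 0, -0.03], [0, 0, -0.03], [0, 0, -0.03], [0, 0, 0]], rotation=[[0, 0, 0], [0, 0, 0], [0, 0, 0], [0, 0, 0], [0, 0, 0], [0, 0, 0], [0, 0, 0], [0, 0, 0], [0, 0, 0], [0, 0, 0], [0, 0, 0], [0, 0, 0], [0, 0, 0]], jaw=[0, 0, 0.7, 0.7, 0.7, 0.7, 0.7, 0.7, 0.7, 0.7, 0.7, 0.7, 0.7])

```text
time_s: 30.85
tool_pos: [0.4766, -0.3904, 0.3673]
tool_rot: [179.6, -0.3, 4.1]
force: [-0.4, -0.3, 0.7]
grip_width: 0.0609
grasp_force: 0.0
```

send_rows(xyz=[[0, 0, 0], [0, 0, 0], [0, 0, 0], [0, 0, 0], [0, 0, 0], [0, 0, 0], [0, 0, 0], [0, 0, 0], [0, 0, 0], [0, 0, 0], [0, 0, 0], [0, 0, 0]], rotation=[[0, 0, -0.1375], [0, 0, -0.1375], [0, 0, -0.1375], [0, 0, -0.1375], [0, 0, -0.1375], [0, 0, -0.1375], [0, 0, -0.1375], [0, 0, -0.1375], [0, 0, -0.1375], [0, 0, -0.1375], [0, 0, -0.1375], [0, 0, -0.1375]], jaw=[0.7, 0.7, 0.7, 0.7, 0.7, 0.7, 0.7, 0.7, 0.7, 0.7, 0.7, 0.7])

```text
time_s: 32.05
tool_pos: [0.4753, -0.3897, 0.3611]
tool_rot: [-179.9, -0.0, 99.0]
force: [0.2, -0.3, 0.4]
grip_width: 0.0609
grasp_force: 0.0
```

```bash
python3 - <<'E'
from h import *
plan(.5693,-.1935,.18,98.7)
E
```

```text
t 32.05 pos [ 0.4753 -0.3897  0.3611] rot [-1.799e+02 -5.000e-02  9.896e+01] q7 40.0 w 0.0609 F [ 0.2 -0.3  0.4] gf 0.0
turn [-0.0017 -0.0009  0.0046] shift [0.1797 0.1226 0.0176]
```

send_rows(xyz=[[0.03, 0.0204, 0], [0.03, 0.0204, 0], [0.03, 0.0204, 0], [0.03, 0.0204, 0], [0.03, 0.0204, 0], [0.03, 0.0204, 0], [0, 0, 0], [0, 0, 0]], rotation=[[0, 0, 0.0046], [0, 0, 0], [0, 0, 0], [0, 0, 0], [0, 0, 0], [0, 0, 0], [0, 0, 0], [0, 0, 0]], jaw=[0.7, 0.7, 0.7, 0.7, 0.7, 0.7, 0.7, 0.7])

```text
time_s: 32.85
tool_pos: [0.5704, -0.1927, 0.3613]
tool_rot: [-179.9, -0.0, 98.5]
force: [-1.0, -1.4, -0.3]
grip_width: 0.0609
grasp_force: 0.0
```

```bash
python3 - <<'E'
from h import *
t=snap('top','top4'); w=snap('wrist','w6')
cv2.imwrite('pics/c7.png',np.hstack([cv2.resize(t['image'][150:300,330:500],(390,344),interpolation=2),cv2.resize(w['image'][:300],(410,344))]))
plan(.5693,-.1935,.08,98.7)
E
```

```text
t 32.95 pos [ 0.5696 -0.1952  0.3612] rot [-1.7987e+02  2.0000e-02  9.8270e+01] q7 17.0 w 0.061 F [-0.2  0.   0.3] gf 0.0
turn [-0.0023  0.0004 -0.0075] shift [ 0.0017 -0.      0.1177]
```

View pics/c7.png

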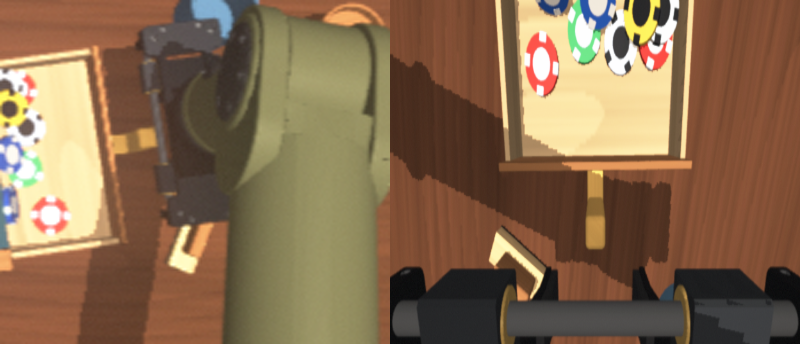

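All eight chips are in the tray and the pull is centred between the fingers at (596,225). Grip it and push home.

send_rows(xyz=[[0.0015, 0, 0.03], [0, 0, 0.03], [0, 0, 0.03], [0, 0, 0.02], [0, 0, 0.007], [0, 0, 0], [0, 0, 0], [0, 0, 0], [0, 0, 0], [0, 0, 0], [0, 0, 0], [0, 0, 0], [0, 0, 0], [0, 0, 0], [0, 0, 0]], rotation=[[0, 0, -0.0075], [0, 0, 0], [0, 0, 0], [0, 0, 0], [0, 0, 0], [0, 0, 0], [0, 0, 0], [0, 0, 0], [0, 0, 0], [0, 0, 0], [0, 0, 0], [0, 0, 0], [0, 0, 0], [0, 0, 0], [0, 0, 0]], jaw=[0.7, 0.7, 0.7, 0.7, 0.7, 0.7, 0, 0, 0, 0, 0, 0, 0, 0, 0], newtons=40)

```text
time_s: 34.45
tool_pos: [0.5697, -0.1924, 0.2451]
tool_rot: [-179.9, 0.0, 98.8]
force: [-3.9, -0.1, 3.4]
grip_width: 0.0237
grasp_force: 40.0
```

send_rows(xyz=[[0.008, 0, 0], [0.01, 0, 0], [0.01, 0, 0], [0.01, 0, 0], [0.01, 0, 0], [0.01, 0, 0], [0.01, 0, 0], [0.01, 0, 0], [0.01, 0, 0], [0.01, 0, 0], [0.01, 0, 0], [0.01, 0, 0], [0.006, 0, 0], [0.004, 0, 0], [0, 0, 0], [0, 0, 0]], rotation=[[0, 0, 0], [0, 0, 0], [0, 0, 0], [0, 0, 0], [0, 0, 0], [0, 0, 0], [0, 0, 0], [0, 0, 0], [0, 0, 0], [0, 0, 0], [0, 0, 0], [0, 0, 0], [0, 0, 0], [0, 0, 0], [0, 0, 0], [0, 0, 0]], jaw=[0, 0, 0, 0, 0, 0, 0, 0, 0, 0, 0, 0, 0, 0, 0, 0])

```text
time_s: 36.05
tool_pos: [0.5498, -0.0641, 0.245]
tool_rot: [-179.9, -0.1, 98.9]
force: [-3.4, -0.8, 6.4]
grip_width: 0.0235
grasp_force: 40.0
```

```bash
python3 - <<'E'
from h import *
plan(.5493,-.0639,.08,98.7)
E
```

```text
t 36.05 pos [ 0.5498 -0.0641  0.245 ] rot [-1.799e+02 -6.000e-02  9.887e+01] q7 3.0 w 0.0235 F [-3.4 -0.8  6.4] gf 40.0
turn [-0.0017 -0.001   0.003 ] shift [ 0.0003 -0.0005  0.0015]
```

send_rows(xyz=[[0.002, 0, 0], [0.002, 0, 0], [0, 0, 0]], rotation=[[0, 0, 0], [0, 0, 0], [0, 0, 0]], jaw=[0, 0, 0])

```text
time_s: 36.35
tool_pos: [0.5495, -0.0633, 0.2451]
tool_rot: [-179.9, 0.2, 98.8]
force: [-0.8, -7.5, 4.1]
grip_width: 0.0237
grasp_force: 40.0
```

send_rows(xyz=[[0.002, 0, 0], [0, 0, 0]], rotation=[[0, 0, 0], [0, 0, 0]], jaw=[0, 0])

```text
time_s: 36.55
tool_pos: [0.5494, -0.0629, 0.2451]
tool_rot: [-180.0, 0.3, 98.7]
force: [0.1, -10.7, 3.9]
grip_width: 0.0235
grasp_force: 40.0
```

The tray is hard against its home stop (10 N). Release, lift and go back to the knob.

send_rows(xyz=[[0, 0, 0], [0, 0, 0], [0, 0, 0], [0, 0, 0], [0, 0, -0.03], [0, 0, -0.03], [0, 0, -0.03], [0, 0, -0.03], [0, 0, 0]], rotation=[[0, 0, 0], [0, 0, 0], [0, 0, 0], [0, 0, 0], [0, 0, 0], [0, 0, 0], [0, 0, 0], [0, 0, 0], [0, 0, 0]], jaw=[0.7, 0.7, 0.7, 0.7, 0.7, 0.7, 0.7, 0.5, 0.5])

```text
time_s: 37.45
tool_pos: [0.5509, -0.0589, 0.3692]
tool_rot: [179.6, 0.1, 98.8]
force: [0.3, -0.1, -0.7]
grip_width: 0.0517
grasp_force: 0.0
```

```bash
python3 - <<'E'
from h import *
plan(.4943,.2925,.106,97.5)
E
```

```text
t 37.45 pos [ 0.5509 -0.0589  0.3692] rot [1.7963e+02 1.3000e-01 9.8850e+01] q7 7.0 w 0.0517 F [ 0.3 -0.1 -0.7] gf 0.0
turn [0.0065 0.0022 0.0235] shift [ 0.3558 -0.0102  0.0997]
```

send_rows(xyz=[[0, 0, 0], [0.0356, -0.001, 0], [0.0356, -0.001, 0], [0.0356, -0.001, 0], [0.0356, -0.001, 0], [0.0356, -0.001, 0], [0.0356, -0.001, 0], [0.0356, -0.001, 0], [0.0356, -0.001, 0], [0.0356, -0.001, 0], [0.0356, -0.001, 0], [0, 0, 0], [0, 0, 0]], rotation=[[0.0065, 0.002, 0.0235], [0, 0, 0], [0, 0, 0], [0, 0, 0], [0, 0, 0], [0, 0, 0], [0, 0, 0], [0, 0, 0], [0, 0, 0], [0, 0, 0], [0, 0, 0], [0, 0, 0], [0, 0, 0]], jaw=[0.5, 0.5, 0.5, 0.5, 0.5, 0.5, 0.5, 0.5, 0.5, 0.5, 0.5, 0.5, 0.5])

```text
time_s: 38.75
tool_pos: [0.4924, 0.2926, 0.3639]
tool_rot: [-179.4, -0.1, 97.6]
force: [-0.2, -0.0, 0.1]
grip_width: 0.0433
grasp_force: 0.0
```

```bash
python3 - <<'E'
from h import *
plan(.4943,.2925,.108,97.5)
E
```

```text
t 38.75 pos [0.4924 0.2926 0.3639] rot [-1.794e+02 -9.000e-02  9.759e+01] q7 -36.0 w 0.0433 F [-0.2 -0.   0.1] gf 0.0
turn [-0.0106 -0.0015  0.0016] shift [-0.0004  0.0018  0.0924]
```

send_rows(xyz=[[0, 0.001, 0.03], [0, 0, 0.03], [0, 0, 0.02], [0, 0, 0.012], [0, 0, 0], [0, 0, 0], [0, 0, 0], [0, 0, 0], [0, 0, 0], [0, 0, 0], [0, 0, 0]], rotation=[[-0.006, 0, 0], [0, 0, 0], [0, 0, 0], [0, 0, 0], [0, 0, 0], [0, 0, 0], [0, 0, 0], [0, 0, 0], [0, 0, 0], [0, 0, 0], [0, 0, 0]], jaw=[0.5, 0.5, 0.5, 0.5, 0.5, 0, 0, 0, 0, 0, 0], newtons=20)

```text
time_s: 39.85
tool_pos: [0.4942, 0.2923, 0.2742]
tool_rot: [-180.0, -0.1, 97.5]
force: [0.3, -0.3, 2.4]
grip_width: 0.0159
grasp_force: 20.0
```

send_rows(xyz=[[0, 0, 0], [0, 0, 0], [0, 0, 0], [0, 0, 0], [0, 0, 0], [0, 0, 0], [0, 0, 0], [0, 0, 0], [0, 0, 0], [0, 0, 0], [0, 0, 0], [0, 0, 0], [0, 0, 0], [0, 0, 0], [0, 0, 0], [0, 0, 0]], rotation=[[0, 0, -0.1], [0, 0, -0.12], [0, 0, -0.12], [0, 0, -0.12], [0, 0, -0.12], [0, 0, -0.12], [0, 0, -0.12], [0, 0, -0.12], [0, 0, -0.12], [0, 0, -0.12], [0, 0, -0.12], [0, 0, -0.12], [0, 0, -0.12], [0, 0, -0.06], [0, 0, 0], [0, 0, 0]], jaw=[0, 0, 0, 0, 0, 0, 0, 0, 0, 0, 0, 0, 0, 0, 0, 0])

```text
time_s: 41.45
tool_pos: [0.4955, 0.2939, 0.2743]
tool_rot: [179.5, 0.3, -170.9]
force: [6.2, 7.5, -5.4]
grip_width: 0.0157
grasp_force: 20.0
```

```bash
python3 - <<'E'
from h import *
plan(.4943,.2925,.108,188.7); print(env.get_obs()['wrist_torque'])
E
```

```text
t 41.45 pos [0.4955 0.2939 0.2743] rot [ 179.49    0.28 -170.92] q7 44.0 w 0.0157 F [ 6.2  7.5 -5.4] gf 20.0
turn [0.0089 0.0048 0.0067] shift [ 0.0014 -0.0012  0.0028]
[ 1.69706814 -1.5847045  -0.31973512]
```

Turned 91.6° back to its stop. Release, lift away and check everything.

send_rows(xyz=[[0, 0, 0], [0, 0, 0], [0, 0, 0], [0, 0, 0], [0, 0, -0.03], [0, 0, -0.04], [0, 0, -0.04], [0, 0, -0.04], [0, -0.02, -0.04], [0.0, 0.03, 0], [0.0, 0.03, 0], [0, 0.03, 0], [0, 0.03, 0], [0, 0.03, 0], [0, 0, 0], [0, 0, 0]], rotation=[[0, 0, 0], [0, 0, 0], [0, 0, 0], [0, 0, 0], [0, 0, 0], [0, 0, 0], [0, 0, 0], [0, 0, 0], [0, 0, 0], [0, 0, 0], [0, 0, 0], [0, 0, 0], [0, 0, 0], [0, 0, 0], [0, 0, 0], [0, 0, 0]], jaw=[0.5, 0.5, 0.5, 0.5, 0.5, 0.5, 0.5, 0.5, 0.5, 0.5, 0.5, 0.5, 0.5, 0.5, 0.5, 0.5])

```text
time_s: 43.05
tool_pos: [0.4731, 0.4207, 0.4635]
tool_rot: [179.9, -0.1, -170.8]
force: [0.5, -0.5, 0.0]
grip_width: 0.0436
grasp_force: 0.0
```

```bash
python3 - <<'E'
from h import *
t=snap('top','top5'); s=snap('side','side5')
cv2.imwrite('pics/c8.png',np.hstack([cv2.resize(t['image'][130:300,180:500],(480,255),interpolation=2),cv2.resize(s['image'][130:330,200:450],(319,255))]))
E
```

```text
(no output)
```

View pics/c8.png

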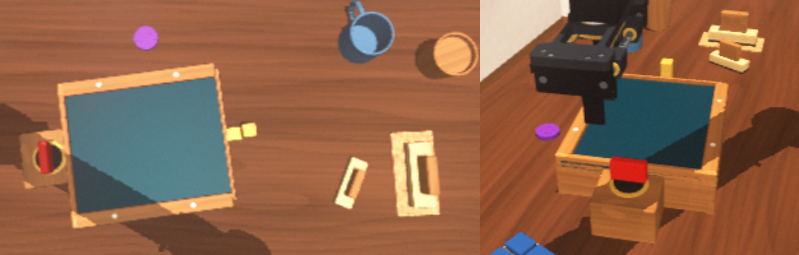

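The tray is home, the knob bar lies across, the board is empty and the scraper stands on its pad. The mug, cup and box are in place. A quick numeric comparison with the start before I hand in.

```bash
python3 - <<'E'
from h import *
for f in ('top0','top5'):
    hsv=cv2.cvtColor(load(f)['image'],cv2.COLOR_BGR2HSV)
    m=cv2.inRange(hsv,(0,150,120),(6,255,255))|cv2.inRange(hsv,(174,150,120),(180,255,255)); k=np.zeros_like(m); k[215:255,195:225]=m[215:255,195:225]
    b=cv2.inRange(hsv,(24,90,150),(35,255,255)); b[:,:325]=0; b[:,360:]=0; b[:205]=0; b[230:]=0
    print(f,cv2.minAreaRect(np.argwhere(k)[:,::-1].astype(np.float32)),np.argwhere(b)[:,::-1].mean(0))
E
```

```text
top0 ((209.11724853515625, 234.4931182861328), (21.081207275390625, 8.749581336975098), 86.633544921875) [339.92248062 217.70542636]
top5 ((209.29702758789062, 234.47030639648438), (21.293794631958008, 8.457816123962402), 84.2894058227539) [339.97014925 217.7238806 ]
```

```bash
python3 -c "
from h import *
print(env.sign_off())"
```

```text
the job is handed in; nothing more can be done
None
```

The job is done and handed in at about 43 s of the 192 s: all eight chips are in the tray, the tray is home and locked, the scraper stands on its cork pad, and the mug, dice cup and chalk box were not touched.

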